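# Seat a pin header on a guarded bench press

## Robot

A 6-joint arm with a two-finger parallel gripper is mounted at the origin on the work surface. World frame = base frame: x ahead of the robot, y to its left, z up, the work surface at z = 0. Lengths are in m, angles in degrees, forces in N, time in s.
With the tool pointing down it reaches from about 0.35 to 0.925 m from the base axis. Payload 6.4 kg.
Tool frame: the origin (TCP) lies between the finger pads; the fingertips stand 19 mm ahead of it and the grasp point (between the pads) is the TCP; z points along the fingers, y is the line along which they close (so a half turn about z gives the same grasp; the last joint's range is limited). The gripper opens to 85 mm and grips with 20 to 120 N. Pads are 22 mm wide; open, the fingers measure 114 mm over their backs; the gripper's body (76 mm by 85 mm) begins 54 mm behind the grasp point. The pads swing forward as they close: fully open they stand 13 mm farther back than shut.
Start: joints at [-86.236, 14.043, 89.255, -0, 76.702, -9.975], TCP at [0.154, -0.631, 0.25] pointing down, gripper open.
Joint ranges: [-179.41, 179.41], [-58.25, 129.5], [7.25, 145.43], [-54.29, 234.29], [11.92, 165.04], [-157.13, 157.13]. Speed limits (degrees/s): [147.25, 147.25, 180, 180, 180, 180].

## Interface

Orientations are given as [roll, pitch, yaw] about the fixed x, y, z axes, in that order (R = Rz(yaw) Ry(pitch) Rx(roll)).
In Python, from rig import env, grab_frame, workorder gives the robot as it stands.
- The arm moves only by the shell command python3 -m inch 'ROWS' [FORCE]. ROWS is JSON, a list of rows, each a list of 5 numbers: the shift along the tool's x, y, z as a fraction of full scale, then the turn about the tool's z as a fraction of full scale, then the finger opening in mm, from 0 to 85.4. A call has 1 to 5 rows; each row is the pose to reach, as a shift and turn from the pose commanded when the call began, along the tool's axes at that moment; what a row does not reach only later rows make up. Full scale, the value 1, is 0.1 m for a shift and pi/2 rad for a turn. A row lasts 1/12 s, in which the tool goes at most 41.7 mm and 7.16 degrees, less where a joint would pass 70% of its speed; a pose out of reach is approached as far as the arm can. A call with a number of a shift or a turn outside -1 to 1 is refused whole. A call with a gripper value outside its range is refused whole. The fingers move at their own pace and stop on an object; FORCE is the grip in N (left out, the last holds). Time passes only in rows, so rows that repeat a pose let the fingers close. It gives the time, the measured TCP pose, the force, the opening and the grip force at its end, in the units of the state.
- env.sense(): the state, without advancing time (a new reading comes with each control period).
- grab_frame(name): name is "side" or "top" or "wrist"; returns a dict with "color" (480x640x3 uint8, blue, green, red), "vfov" (degrees; the focal length in pixels is half the picture's height over the tangent of half this angle, whatever the lens; pixels are square), "cx", "cy" (the principal point, pixels), "k1" (the pictures are not rectified: a ray, as slopes to the right and down, at radius r is drawn at 1 + k1 r^2 times it, then the intrinsics apply), "rvec" (rotation vector, rad) and "tvec" (3), from world to camera coordinates, as OpenCV has them. Camera axes: x right, y down, z forward; pixel columns grow to the right and rows downward; lengths in m; the calibration is good to about 2 mm. A picture is of the moment at which its call begins. There is no depth.
- workorder.job_done(): hands the job in; it is judged then, once.
The state is a dict: "t": time; "qpos": joint angles; "joint_vel": joint speeds; "tau": joint torques, N m; "tcp_pos": TCP position; "tool_rot": TCP orientation; "wrist_force": force on the tool from outside, world axes, zero at the start; "moment": the same for the moment, N m; "opening": finger opening in m; "grip_force": force on a finger pad.
Only numpy, scipy, OpenCV 4.12 (cv2) and the standard library are available. Lean on these libraries where they do the work, as an engineer would, in place of code of your own. Each camera call takes 0.05 s, during which the arm holds its last target. There are 200 camera calls.

## Task

Slide the board pallet along its track with a fingertip push on its upright end plate until it is fully home against the stop under the press; do not lift it. Then reach down through the window in the guard, press the lever's paddle all the way down, hold it there for about a second to seat the pin header, and let the lever come back up. Never touch the guard with any part of the robot, do not work the lever before the pallet is home, and leave the tin, the bowl and the screwdriver where they are.

Things in the scene. Friction and masses are not known exactly. Their poses are not given: they have to be found in the camera images.
- press: Grey bench press, fixed. Origin: on the table (z = 0) right under the paddle. +y: direction in which the pallet is pushed home; -x: side nearest the robot. The pallet's track runs along y at x = +40 mm, from y = -240 to the stop at y = +30 mm; its floor is 12 mm, its low rails 20 mm above the table. The lever is hinged at x = +92 mm, 62 mm above the table, and reaches to the paddle at x = 0.
- pallet: Loose aluminium pallet, about 0.3 kg, 60 (x) by 180 (y) by 10 mm, in the track with 1.5 mm side play, a green circuit board on its +y end. Origin: centre of its underside; y along the track. At home (front end on the stop) its origin is at y = -60 mm in the press frame; it starts 40 to 75 mm short of that. It slides with light friction and stays where left.
- push_plate (a point): Centre of the outer (-y) face of the upright plate at the pallet's outer end: push here towards the press's +y. Plate 56 mm wide (x), 6 mm thick, from 6 to 46 mm above the pallet's underside; this point is 26 mm above the underside, 38 mm above the table. At home this face is 40 to 60 mm outside the guard's -y side; nothing stands above the plate.
- guard: Fixed guard over the press: steel top plate 4 mm thick, its top 102 mm above the table, dark posts, clear sides. Origin: on the table (z = 0) below the window's centre. Outer size x from -85 to +130, y from -100 to +100 mm. Window in the top: x from -45 to +45, y from -55 to +55 mm. Up to 8 mm (x), 10 mm (y) and 0.04 rad off the press's frame. A slot in the -y side passes the pallet.
- paddle (a point): Centre of the top of the lever's black paddle, 34 mm (x) by 40 mm (y), 10 mm thick, seen through the window. At rest it is 78 mm above the table (24 mm below the top of the guard), fully down 51 mm above the table (51 mm below the guard's top). It moves with the lever.
- lever (a joint): Lever angle in rad: 0 at rest (up), grows as the paddle is pressed down, hard stop at 0.30 (paddle about 27 mm lower). A spring returns it: the paddle needs about 4 N to start and about 8 N at the stop.
- tin: Bystander: closed aluminium tin, 60 mm across, 42 mm tall, standing on the table on the robot's side of the track. Origin: centre of its underside.
- bowl: Bystander: black plastic bowl, 110 mm across, 50 mm tall, beyond the +y side of the guard. Origin: centre of its underside.
- screwdriver: Bystander: screwdriver 160 mm long with a red handle, lying on the table beyond (+x of) the press. Origin: on the table under the middle of it.

How it is judged (in metres and radians):
On the way, in this order (a step that is already met when the one before it is completed fails the run):
1. the pallet is home against the stop, lying flat in its track (y of pallet in the frame of press above -0.065 m and z of pallet in the frame of press below 0.016 m and angle between pallet's own z axis and vertical below 0.1 rad), for 0.2 s.
2. the lever is held all the way down by fingers reaching through the window, with the pallet home (all of step 1 and value of joint lever above 0.25 rad and contact force between the fingers and lever above 0.5 N and x of the grasp point in the frame of guard between -0.045 and 0.045 m and y of the grasp point in the frame of guard between -0.055 and 0.055 m), for 0.6 s.
At the end, for the whole second after the job is handed in: The pallet lies flat in its track, home within 5 mm of the stop and at rest; the lever, after being held down (0.25 rad or more of 0.30) for at least 0.6 s by fingers through the window, is back up (under 0.05 rad); tin, bowl and screwdriver are within 15 mm of their starts (all of step 1 and value of joint lever below 0.05 rad and linear speed of pallet below 0.01 m/s and not (distance of tin from where it was at the start of the episode above 0.015 m) and not (distance of bowl from where it was at the start of the episode above 0.015 m) and not (distance of screwdriver from where it was at the start of the episode above 0.015 m)); the robot touches nothing.
It fails at once if the robot touches the guard (contact force between any of the fingers, the arm and guard above 0.5 N).
It fails at once if the pallet is lifted or tipped out of its track (z of pallet in the frame of press above 0.022 m or angle between pallet's own z axis and vertical above 0.2 rad).
It fails at once if the lever is worked while the pallet is not home (value of joint lever above 0.1 rad and not (y of pallet in the frame of press above -0.065 m)).
It fails at once if the tin, the bowl or the screwdriver is moved by more than 15 mm (distance of any of tin, bowl, screwdriver from where it was at the start of the episode above 0.015 m).
It also fails if it takes over 54 s, if anything falls off the work surface, if the arm or the gripper's body presses on something with over 40 N, if the wrist force passes 120 N, or if a joint passes its speed limit or range.

## Working session

There is one attempt and no reset: what is moved stays moved. The work goes in short steps, Python scripts to look and compute and a shell command to move; the robot and the scene stay as the last step left them, time stands still between calls to the robot, and variables do not carry over. Pictures are saved under pics/ and viewed, at most 10 in all, crops included, and the job is handed in when it is done.

```bash
mkdir -p pics; ls; cat > h.py <<'E'
import numpy as np, cv2, json
from rig import env, grab_frame, workorder
def snap(n,f):
    d=grab_frame(n); cv2.imwrite(f'pics/{f}.png',d['color']); np.save(f'pics/{f}.npy',{k:v for k,v in d.items() if k!='color'},allow_pickle=True); return d
def par(f):
    d=np.load(f'pics/{f}.npy',allow_pickle=True).item(); R=cv2.Rodrigues(np.array(d['rvec'],float))[0]; return d,R,np.array(d['tvec'],float).ravel()
def ray(f,uv):
    d,R,t=par(f); F=240/np.tan(np.radians(d['vfov'])/2)
    p=(np.array(uv,float)-[d['cx'],d['cy']])/F; s=p.copy()
    for _ in range(30): s=p/(1+d['k1']*(s@s))
    return -R.T@t, R.T@np.array([s[0],s[1],1])
def atz(f,uv,z):
    o,v=ray(f,uv); return o+v*(z-o[2])/v[2]
def proj(f,P):
    d,R,t=par(f); F=240/np.tan(np.radians(d['vfov'])/2)
    c=(R@np.atleast_2d(P).T).T+t; s=c[:,:2]/c[:,2:]; r=(s**2).sum(1,keepdims=True)
    return s*(1+d['k1']*r)*F+[d['cx'],d['cy']]
E
python3 - <<'E'
from h import *
for n in('top','side'): 
    snap(n,n+'0'); d,R,t=par(n+'0'); print(n,d,-R.T@t)
print(env.sense())
E
```

```text
pics
top {'vfov': 42.11444413694657, 'cx': 317.61971850063384, 'cy': 233.29678422811182, 'k1': -0.13764051678636655, 'rvec': array([ 2.15293348, -2.20586034,  0.13157442]), 'tvec': array([0.09384519, 0.58354144, 1.07732706])} [0.4752964  0.10351218 1.12842354]
side {'vfov': 43.542560939924655, 'cx': 320.693916972507, 'cy': 241.62854591131637, 'k1': 0.02114882654256195, 'rvec': array([ 0.52552116, -2.6366109 ,  1.28741997]), 'tvec': array([0.55722157, 0.1495618 , 1.09111705])} [0.23204419 0.92380664 0.78494448]
{'t': 0.1, 'qpos': array([-8.62373902e+01,  1.40816215e+01,  8.93182635e+01, -2.26329982e-03,
        7.67017353e+01, -9.97670448e+00]), 'joint_vel': array([ 0.04607002, -0.09803813, -0.26252222, -0.00075671, -0.03414305,
        0.02375508]), 'tau': array([-6.96802999e-04, -4.30670393e+01, -3.27129257e+01, -7.98801921e-05,
        2.86059905e-03,  1.47370338e-05]), 'tcp_pos': array([ 0.15432683, -0.63092804,  0.24927053]), 'tool_rot': array([-1.79899535e+02, -1.54370975e-02,  1.37398233e+01]), 'wrist_force': array([-0.54543771,  0.81781887, -0.65816025]), 'moment': array([-0.0420851 ,  0.01410036,  0.00375539]), 'grip_force': 0.0, 'opening': 0.08548712939660054}
```

View pics/top0.png

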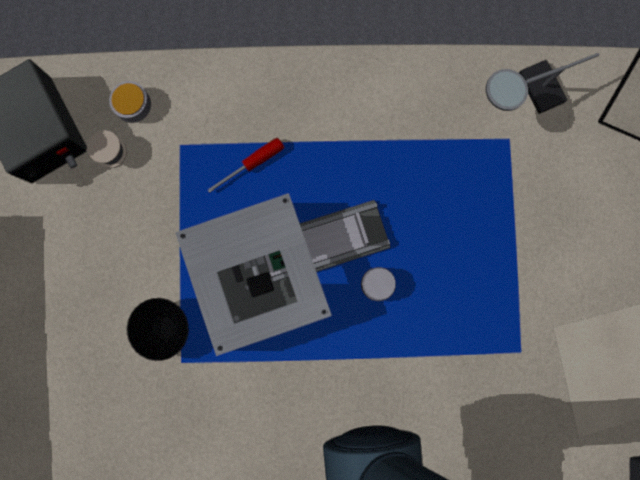

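View pics/side0.png

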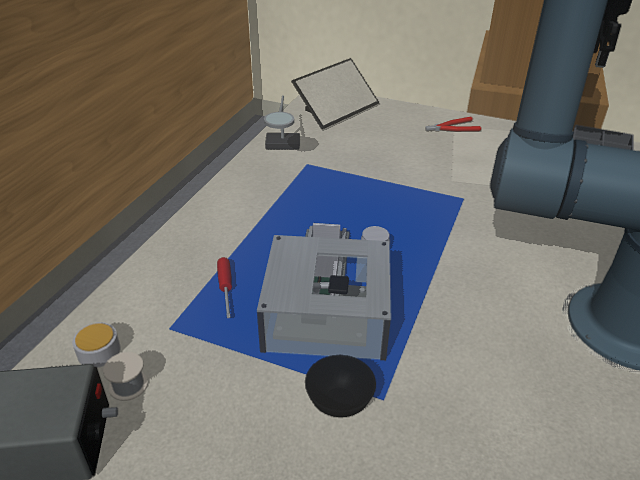

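The top view shows the guard's top plate, with corners near (180,233), (288,195), (329,315) and (218,354). The paddle is at about (260,285), the push plate at about (357,231) and the tin at (379,284). I'll enlarge this area to read positions more closely.

```bash
python3 - <<'E'
import cv2
a=cv2.imread('pics/top0.png')[185:365,170:410]
cv2.imwrite('pics/c0.png',cv2.resize(a,(800,600),interpolation=cv2.INTER_CUBIC))
E
```

```text
(no output)
```

View pics/c0.png

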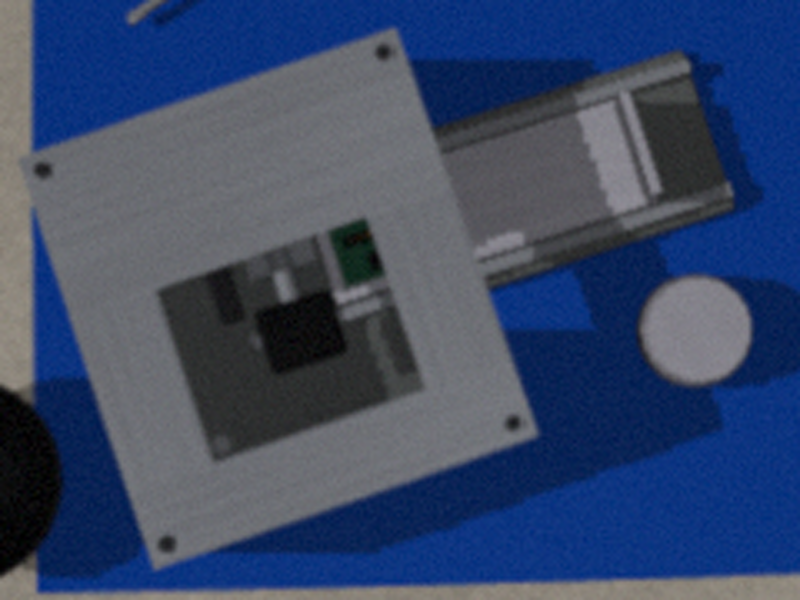

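```bash
python3 - <<'E'
from h import *
f='top0'
W=lambda u,z: atz(f,[170+u[0]*.3,185+u[1]*.3],z)
def mk(L,z): return np.array([W(u,z) for u in L])
G=mk([(22,158),(397,28),(538,435),(155,570)],.102); w=mk([(158,292),(367,219),(424,388),(215,462)],.102)
P=mk([(257,308),(332,292),(347,350),(272,373)],.078)
for n,A in(('G',G),('w',w),('P',P)):
    print(n,A.mean(0).round(4),'\n',A[:,:2].round(4)); 
    e=(A[0]-A[1]+A[3]-A[2]); e2=(A[1]-A[2]+A[0]-A[3]); print('+y dir deg',np.degrees(np.arctan2(e[1],e[0])),'+x dir',np.degrees(np.arctan2(e2[1],e2[0])), np.linalg.norm(e)/2,np.linalg.norm(e2)/2)
S=mk([(632,92),(660,190)],.058); print('plate outer top edge',S, np.degrees(np.arctan2(*(S[0]-S[1])[1::-1])),np.linalg.norm(S[0]-S[1]))
T=mk([(690,52),(733,205)],.02);print('track end',T,T.mean(0),np.degrees(np.arctan2(*(T[0]-T[1])[1::-1])),np.linalg.norm(T[0]-T[1]))
R=mk([(690,72),(440,150)],.02);print(np.degrees(np.arctan2(*(R[1]-R[0])[1::-1])))
R=mk([(733,210),(490,288)],.02);print(np.degrees(np.arctan2(*(R[1]-R[0])[1::-1])))
print('tin',W((696,330),.042))
E
```

```text
G [0.5137 0.189  0.102 ] 
 [[0.5852 0.3153]
 [0.6462 0.1271]
 [0.4424 0.0621]
 [0.3808 0.2514]]
+y dir deg 107.98100353714949 +x dir 17.524679691301436 0.1984669286190362 0.21398637332466972
w [0.492  0.1826 0.102 ] 
 [[0.5171 0.2479]
 [0.5509 0.1439]
 [0.4669 0.1175]
 [0.433  0.221 ]]
+y dir deg 108.06366119004359 +x dir 17.577158348027762 0.10909696701528257 0.08814946712653204
P [0.4969 0.1787 0.078 ] 
 [[0.5089 0.2012]
 [0.5161 0.1632]
 [0.4867 0.1562]
 [0.476  0.1942]]
+y dir deg 103.25014432203918 +x dir 12.683044694363291 0.03905484427775001 0.03191611350271663
plate outer top edge [[ 0.61707559  0.00652291  0.058     ]
 [ 0.56554112 -0.00638167  0.058     ]] 14.058175506965343 0.053125600761100886
track end [[ 0.64323892 -0.02910041  0.02      ]
 [ 0.5597152  -0.04938464  0.02      ]] [ 0.60147706 -0.03924253  0.02      ] 13.650352522984985 0.08595151253299188
106.10453403563746
106.32996331251508
tin [ 0.49290517 -0.02455796  0.042     ]
```

```bash

python3 -m inch '[[0.32,-0.26,0,0,0],[0.64,-0.52,0,0,0],[0.96,-0.78,0,0,0],[0.96,-0.78,0,0,0]]' 
python3 -m inch '[[0.32,-0.26,0,0,0],[0.64,-0.52,0,0,0],[0.96,-0.78,0,0,0],[0.96,-0.78,0,0,0]]' 
python3 -m inch '[[0.32,-0.26,0,0,0],[0.64,-0.52,0,0,0],[0.96,-0.78,0,0,0],[0.96,-0.78,0,0,0]]' 
python3 -m inch '[[0.32,-0.26,0,0,0],[0.64,-0.52,0,0,0],[0.96,-0.78,0,0,0],[0.96,-0.78,0,0,0]]' 
```

```text
t: 0.43
tcp_pos: [0.2325, -0.5277, 0.2491]
tool_rot: [-179.8, -0.1, 14.0]
wrist_force: [0.7, -0.7, -0.2]
opening: 0.0388
grip_force: 0.0
t: 0.77
tcp_pos: [0.3068, -0.4295, 0.2496]
tool_rot: [-179.8, -0.1, 14.1]
wrist_force: [-0.1, -0.2, -0.1]
opening: 0.0003
grip_force: 0.0
t: 1.1
tcp_pos: [0.3812, -0.3311, 0.2499]
tool_rot: [-179.9, -0.1, 14.1]
wrist_force: [0.3, 1.2, 0.2]
opening: 0.0002
grip_force: 0.0
t: 1.43
tcp_pos: [0.4558, -0.2327, 0.25]
tool_rot: [-179.9, -0.1, 14.1]
wrist_force: [-0.8, -0.2, -1.5]
opening: 0.0001
grip_force: 0.0
```

```bash

python3 -m inch '[[0.32,-0.26,0,0,0],[0.64,-0.52,0,0,0],[0.94,-0.76,0,0,0],[0.94,-0.76,0,0,0]]' 
python3 -m inch '[[0.32,-0.26,0,-0.01,0],[0.64,-0.52,0,-0.023,0],[0.94,-0.76,0,-0.023,0],[0.94,-0.76,0,-0.023,0],[0.94,-0.76,0,-0.023,0]]' 
python3 -m inch '[[0,0,0.3,0,0],[0,0,0.6,0,0],[0,0,0.9,0,0],[0,0,0.9,0,0]]' 
python3 - <<'E'
from h import *
snap('top','top1');snap('wrist','wr1')
a=cv2.imread('pics/top1.png')[145:325,230:470]
cv2.imwrite('pics/c1.png',cv2.resize(a,(800,600),interpolation=cv2.INTER_CUBIC))
E
```

```text
t: 1.77
tcp_pos: [0.5289, -0.1372, 0.2501]
tool_rot: [-179.9, -0.1, 14.1]
wrist_force: [-0.1, 0.1, -0.1]
opening: 0.0001
grip_force: 0.0
t: 2.18
tcp_pos: [0.6003, -0.0442, 0.2496]
tool_rot: [-180.0, 0.1, 16.0]
wrist_force: [-0.4, -0.7, -0.4]
opening: -0.0002
grip_force: 0.0
t: 2.52
tcp_pos: [0.595, -0.0454, 0.1532]
tool_rot: [-179.6, 0.6, 15.7]
wrist_force: [-1.2, 0.7, -1.8]
opening: -0.0001
grip_force: 0.0
```

View pics/wr1.png

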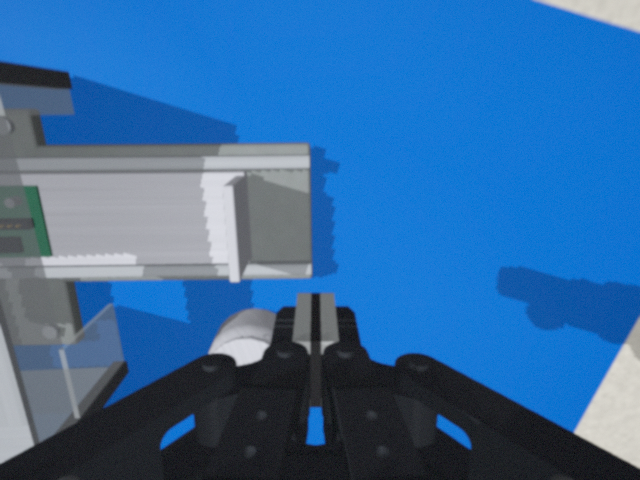

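The wrist view shows the track square to the image. Its end runs (311,144)–(312,277) and the push plate's outer edge is near x=247. The tool is aligned with the track, with the fingertips near (316,300). I'll cross-check these positions numerically.

```bash
python3 - <<'E'
from h import *
f='wr1'
T=np.array([atz(f,u,.02) for u in((311,146),(312,276))]);print('track end',T.mean(0),T.round(4).tolist())
a=atz(f,(311,146),.02);b=atz(f,(30,146),.02);print('rail dir',np.degrees(np.arctan2(*(b-a)[1::-1]))-90)
a=atz(f,(312,277),.02);b=atz(f,(80,279),.02);print('rail dir',np.degrees(np.arctan2(*(b-a)[1::-1]))-90)
S=np.array([atz(f,u,.058) for u in((240,178),(236,281))]);print('plate',S.mean(0),S.round(4).tolist(),np.linalg.norm(S[0]-S[1]))
s=env.sense();print(s['tcp_pos'],s['tool_rot'],s['wrist_force'])
E
```

```text
track end [ 0.60699699 -0.03981287  0.02      ] [[0.648, -0.0281, 0.02], [0.566, -0.0515, 0.02]]
rail dir 15.91397523050398
rail dir 16.15752048623878
plate [ 0.59559382 -0.0011962   0.058     ] [[0.6249, 0.0042, 0.058], [0.5663, -0.0066, 0.058]] 0.05952664471006487
[ 0.59885015 -0.04598832  0.15968013] [-1.79939775e+02  1.31397676e-01  1.57205348e+01] [0.025935   0.95734499 1.21765472]
```

```bash

python3 -m inch '[[0.08,0,0.3,0,0],[0.08,0,0.6,0,0],[0.08,0,0.9,0,0],[0.08,0,1,0,0],[0.08,0,1,0,0]]' 
python3 -m inch '[[0,-0.08,0.02,0,0],[0,-0.16,0.02,0,0],[0,-0.22,0.02,0,0],[0,-0.22,0.02,0,0]]' 
```

```text
t: 3.03
tcp_pos: [0.6067, -0.043, 0.0594]
tool_rot: [-179.9, 0.1, 15.8]
wrist_force: [0.1, 0.3, -0.9]
opening: -0.0001
grip_force: 0.0
t: 3.37
tcp_pos: [0.6021, -0.0202, 0.0601]
tool_rot: [179.9, -0.1, 15.9]
wrist_force: [0.2, 0.0, 0.1]
opening: -0.0001
grip_force: 0.0
```

```bash

python3 -m inch '[[0,-0.06,0.02,0,0],[0,-0.12,0.02,0,0],[0,-0.18,0.02,0,0],[0,-0.24,0.02,0,0],[0,-0.30,0.02,0,0]]' 
python3 -m inch '[[0,-0.04,0,0,0],[0,-0.08,0,0,0],[0,-0.12,0,0,0],[0,-0.15,0,0,0],[0,-0.15,0,0,0]]' 
```

```text
t: 3.78
tcp_pos: [0.5936, 0.0077, 0.0567]
tool_rot: [180.0, -0.0, 15.8]
wrist_force: [-0.2, -2.8, 1.2]
opening: 0.0002
grip_force: 1.2
t: 4.2
tcp_pos: [0.5889, 0.0225, 0.0561]
tool_rot: [-180.0, 0.0, 15.8]
wrist_force: [-0.6, 0.3, -0.4]
opening: 0.0002
grip_force: 0.1
```

```bash

python3 -m inch '[[0,-0.02,0,0,0],[0,-0.04,0,0,0],[0,-0.06,0,0,0],[0,-0.08,0,0,0],[0,-0.08,0,0,0]]' 
python3 -m inch '[[0,-0.01,0,0,0],[0,-0.02,0,0,0],[0,-0.03,0,0,0],[0,-0.03,0,0,0]]' 
```

```text
t: 4.62
tcp_pos: [0.5867, 0.0299, 0.0561]
tool_rot: [-180.0, 0.0, 15.8]
wrist_force: [-0.1, 0.3, 0.1]
opening: 0.0
grip_force: 0.1
t: 4.95
tcp_pos: [0.586, 0.0326, 0.0561]
tool_rot: [-180.0, 0.0, 15.8]
wrist_force: [0.2, -0.1, 0.1]
opening: -0.0002
grip_force: 0.2
```

```bash

python3 -m inch '[[0,-0.01,0,0,0],[0,-0.02,0,0,0],[0,-0.03,0,0,0],[0,-0.03,0,0,0]]' 
python3 -m inch '[[0,-0.01,0,0,0],[0,-0.02,0,0,0],[0,-0.03,0,0,0],[0,-0.03,0,0,0]]' 
```

```text
t: 5.28
tcp_pos: [0.5859, 0.0346, 0.0566]
tool_rot: [179.9, -0.0, 15.8]
wrist_force: [0.8, -5.0, -0.6]
opening: -0.0002
grip_force: 2.3
t: 5.62
tcp_pos: [0.5868, 0.0354, 0.0579]
tool_rot: [179.6, -0.2, 15.9]
wrist_force: [3.0, -13.1, 1.9]
opening: 0.0
grip_force: 6.7
```

```bash

python3 -m inch '[[0,0.1,0,0,0],[0,0.25,0,0,0],[0,0.25,0,0,0]]' 
python3 -m inch '[[0,0,-0.3,0,0],[0,0,-0.6,0,0],[0,0,-0.9,0,0],[0,0,-1,0,0],[0,0,-1,0,0]]' 
python3 - <<'E'
from h import *
snap('top','top2');snap('side','side2')
a=cv2.imread('pics/side2.png')[200:380,230:470]
cv2.imwrite('pics/s2.png',cv2.resize(a,(800,600),interpolation=cv2.INTER_CUBIC))
E
```

```text
t: 5.87
tcp_pos: [0.5922, 0.0122, 0.0565]
tool_rot: [180.0, -0.0, 15.7]
wrist_force: [0.2, -0.4, 0.9]
opening: -0.0004
grip_force: 0.0
t: 6.28
tcp_pos: [0.5935, 0.0139, 0.1597]
tool_rot: [179.9, -0.3, 15.8]
wrist_force: [-0.3, -0.2, -1.1]
opening: -0.0
grip_force: 0.0
```

View pics/s2.png

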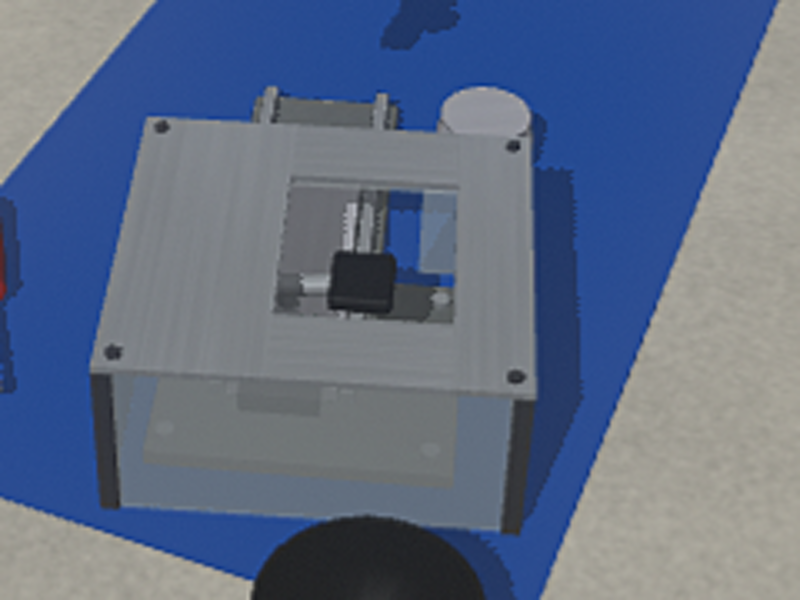

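The side view shows the lever at rest, with the paddle's top centred near crop (363,277). The window corners are at (290,178), (460,187), (455,322) and (275,313). The tin hasn't moved. Next I'll look at the top view for the pallet.

```bash
python3 - <<'E'
from h import *
W=lambda u,z: atz('side2',[230+u[0]*.3,200+u[1]*.3],z)
print('paddle',W((363,277),.078)); w=np.array([W(u,.102) for u in((290,178),(460,187),(455,322),(275,313))]);print('win',w.mean(0),w[:,:2].round(4).tolist())
a=cv2.imread('pics/top2.png')[185:365,170:410]
cv2.imwrite('pics/c2.png',cv2.resize(a,(800,600),interpolation=cv2.INTER_CUBIC))
E
```

```text
paddle [0.49379845 0.18233262 0.078     ]
win [0.48975597 0.18465112 0.102     ] [[0.5496, 0.1484], [0.4626, 0.1199], [0.431, 0.2208], [0.5157, 0.2495]]
```

View pics/c2.png

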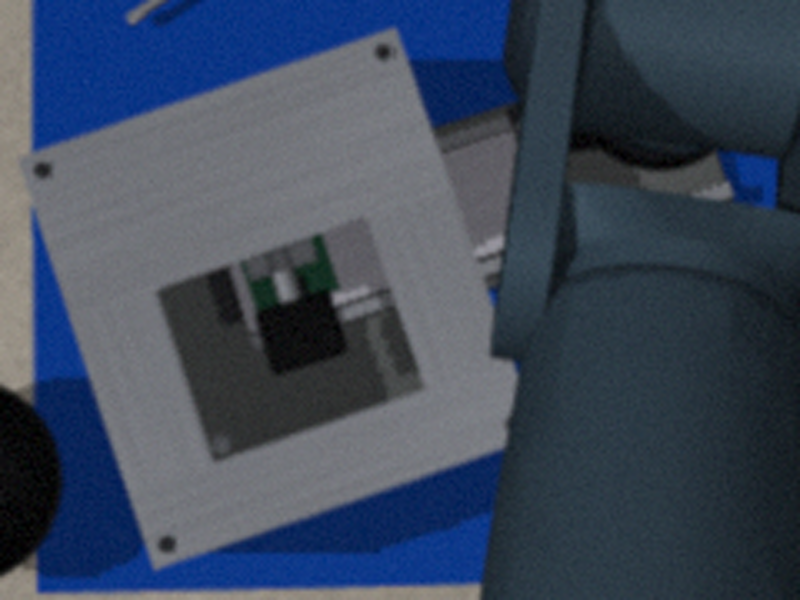

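The board has moved about 47 mm and now lies under the paddle, with the pallet's front edge against the dark stop near (240,290). The pallet is home. Now I'll move over the paddle.

```bash

python3 -m inch '[[-0.1,-0.35,0,0,0],[-0.2,-0.7,0,0,0],[-0.245,-0.935,0,0,0],[-0.245,-0.935,0,0,0]]' 
python3 -m inch '[[-0.1,-0.35,0,0,0],[-0.2,-0.7,0,0,0],[-0.245,-0.935,0,0,0],[-0.245,-0.935,0,0,0],[-0.245,-0.935,0,0,0]]' 
python3 - <<'E'
from h import *
s=env.sense();print(s['tcp_pos'],s['tool_rot'])
snap('wrist','wr3');snap('side','side3')
a=cv2.imread('pics/side3.png')[160:340,230:470]
cv2.imwrite('pics/s3.png',cv2.resize(a,(800,600),interpolation=cv2.INTER_CUBIC))
E
```

```text
t: 6.72
tcp_pos: [0.5384, 0.1006, 0.1529]
tool_rot: [-179.8, 0.4, 16.0]
wrist_force: [-0.3, -0.2, -0.3]
opening: -0.0002
grip_force: 0.0
t: 7.13
tcp_pos: [0.4921, 0.181, 0.1544]
tool_rot: [-180.0, 0.2, 15.9]
wrist_force: [-1.3, -0.6, -0.1]
opening: -0.0
grip_force: 0.0
[0.49207731 0.18097448 0.15437503] [-179.98753587    0.19047514   15.91794188]
```

View pics/wr3.png

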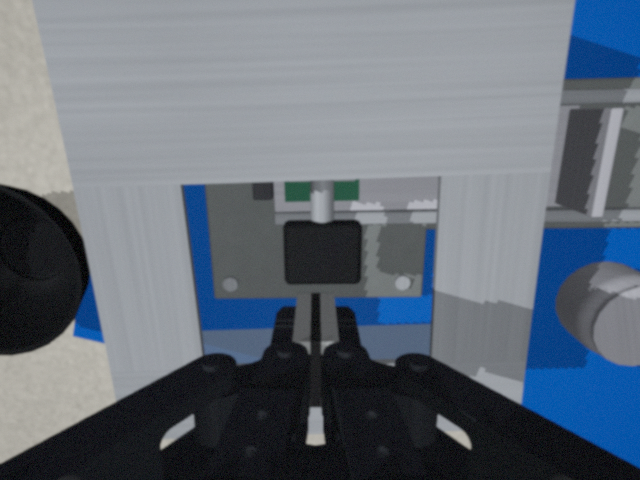

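View pics/s3.png

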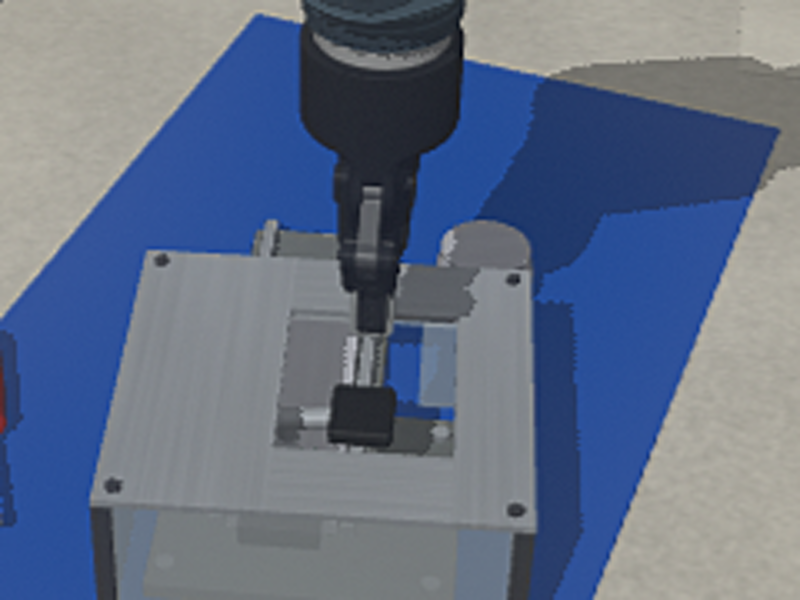

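The wrist view shows the paddle top at about (285–361, 221–284), centre (323,253). The fingertips are inside the window's outline. The side view agrees, with the tip at crop (372,332) above and behind the paddle.

```bash
python3 - <<'E'
from h import *
s=env.sense();p=s['tcp_pos'];y=np.radians(15.9)
P=atz('wr3',(323,251),.078);print('paddle',P)
w=np.array([atz('wr3',u,.102) for u in((183,186),(438,176))]);g=w.mean(0)-.045*np.array([np.cos(.31),np.sin(.31),0]);print(w,'win centre',g)
o,v=ray('side3',[230+372*.3,160+332*.3]);print('tip px at z .135',o+v*(p[2]-.019-o[2])/v[2])
for n,q in(('paddle',P),('win',g),('mean',np.array([.4955,.1805,0]))):
    d=q-p;print(n,d@[np.cos(y),np.sin(y),0],d@[np.sin(y),-np.cos(y),0])
E
```

```text
paddle [0.50021048 0.17925911 0.078     ]
[[0.51958299 0.24698043 0.102     ]
 [0.55302577 0.1447158  0.102     ]] win centre [0.49344937 0.18212048 0.102     ]
tip px at z .135 [0.48915941 0.18633042 0.13618723]
paddle 0.006427653023513134 0.0025407090178531312
win 0.0007091084248074425 -0.0020634540874884186
mean 0.002237338573447962 5.681377538561614e-05
```

```bash

python3 -m inch '[[0.04,0.01,0.12,0,0],[0.04,0.01,0.24,0,0],[0.04,0.01,0.36,0,0],[0.04,0.01,0.48,0,0],[0.04,0.01,0.52,0,0]]' 
python3 -m inch '[[0,0,0.05,0,0],[0,0,0.1,0,0],[0,0,0.15,0,0],[0,0,0.15,0,0]]' 
```

```text
t: 7.65
tcp_pos: [0.4959, 0.1801, 0.1013]
tool_rot: [-180.0, 0.3, 15.8]
wrist_force: [-0.6, 0.5, -0.7]
opening: -0.0004
grip_force: 0.0
t: 7.98
tcp_pos: [0.4971, 0.1807, 0.089]
tool_rot: [180.0, 0.1, 15.8]
wrist_force: [-4.2, -1.0, 6.8]
opening: 0.0002
grip_force: 2.9
```

```bash

python3 -m inch '[[0,0,0.05,0,0],[0,0,0.1,0,0],[0,0,0.15,0,0],[0,0,0.17,0,0]]' 
python3 -m inch '[[0,0,0.015,0,0],[0,0,0.03,0,0],[0,0,0.03,0,0]]' 
```

```text
t: 8.32
tcp_pos: [0.4979, 0.1809, 0.0731]
tool_rot: [180.0, -0.0, 15.8]
wrist_force: [-4.6, 0.2, 8.9]
opening: -0.0002
grip_force: 4.7
t: 8.57
tcp_pos: [0.4981, 0.1809, 0.0716]
tool_rot: [180.0, 0.0, 15.8]
wrist_force: [-7.8, -1.6, 15.5]
opening: 0.0002
grip_force: 8.9
```

The force has jumped to 15.5 N, so the lever is at its stop. I'll hold for about 1.25 s and then release.

```bash

for i in 1 2 3; do python3 -m inch '[[0,0,0,0,0],[0,0,0,0,0],[0,0,0,0,0],[0,0,0,0,0],[0,0,0,0,0]]' | egrep 't:|tcp|wrist'; done
python3 -m inch '[[0,0,-0.08,0,0],[0,0,-0.16,0,0],[0,0,-0.24,0,0],[0,0,-0.32,0,0],[0,0,-0.45,0,0]]' 
python3 -m inch '[[0,0,-0.25,0,0],[0,0,-0.5,0,0],[0,0,-0.8,0,0],[0,0,-1,0,0],[0,0,-1,0,0]]' 
python3 - <<'E'
from h import *
snap('wrist','wr4');snap('top','top4')
E
```

```text
t: 8.98
tcp_pos: [0.4981, 0.1809, 0.0716]
tool_rot: [180.0, -0.0, 15.8]
wrist_force: [-8.5, -2.7, 16.0]
t: 9.4
tcp_pos: [0.4981, 0.1809, 0.0716]
tool_rot: [180.0, -0.0, 15.8]
wrist_force: [-8.4, -2.1, 16.3]
t: 9.82
tcp_pos: [0.4981, 0.1809, 0.0716]
tool_rot: [180.0, -0.0, 15.8]
wrist_force: [-8.2, -2.7, 16.4]
t: 10.23
tcp_pos: [0.4971, 0.1808, 0.1143]
tool_rot: [-180.0, 0.0, 15.8]
wrist_force: [0.3, -0.6, -0.9]
opening: 0.0
grip_force: 0.0
t: 10.65
tcp_pos: [0.5003, 0.1813, 0.2199]
tool_rot: [179.9, -0.6, 15.8]
wrist_force: [1.0, 0.5, 0.4]
opening: -0.0
grip_force: 0.0
```

View pics/wr4.png

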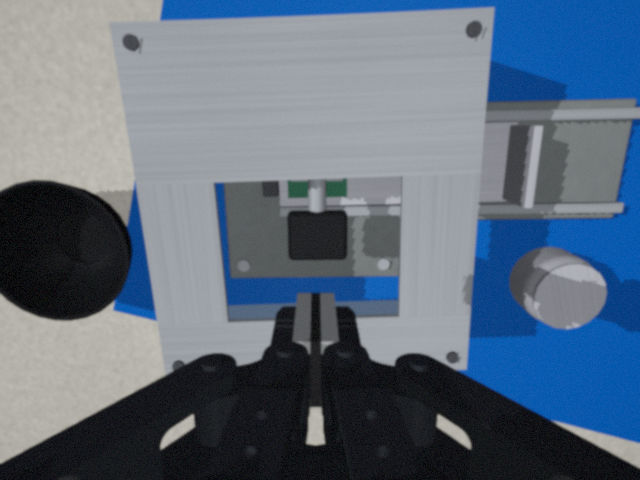

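The lever is back up, with the paddle at (289–347, 212–260). The pallet's front edge is against the stop at about (279,185), and the tin and bowl haven't moved. I'm handing the job in.

```bash
python3 -c "
from rig import workorder
print(workorder.job_done())"
```

```text
the job is handed in; nothing more can be done
None
```

I pushed the pallet home against the stop, then held the lever at its stop for about 1.3 s through the window. The lever is back up and the job is handed in at about 11 s; no verdict was returned. I saw no sign of guard contact, and the tin and bowl looked unmoved in the last picture; I didn't check the screwdriver again, but the arm never went near it.

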